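# Turn a wheel hub once round on its bearing stand and lock it again

## Task

Run in the wheel bearing: pull the locking pin out of the hub's lug, stand it in the hole of the wooden rest block and let go of it, and with the pin waiting there turn the hub by its studs one full turn clockwise (seen from above), to where its lug is again over the lug of the stand. Then lock the hub: push the pin back down through the hub's lug into the stand's lug until it is fully home, and let go. The dial gauge standing over the hub is delicate and bars the hand from part of the circle, so change studs rather than bump it, and leave the can, the jar and the red bin where they are.

Things in the scene. Friction and masses are not known exactly. Their poses are not given: they have to be found in the camera images.
- hub (a joint): Angle of the aluminium wheel hub about its vertical axis on the grey bearing stand (rad): 0 at the start (lugs in line, pinned), growing clockwise seen from above; one full turn reads 6.283. Light friction keeps it where it is left; stops at -0.15 and 7.2.
- hub_centre (a point): Point on the hub's vertical axis at the height of the stud tops (115 mm above the bench). The aluminium hub is a disc 170 mm across, top 60 mm above the bench, with a central boss 44 mm across up to 72 mm height, four upright steel studs, and one flat lug 46 x 40 x 15 mm sticking out of the rim, drilled for the pin. It turns on a grey stand.
- stud0 (a point): Centre of the top end of stud 0: plain upright rod, 12 mm diameter, 55 mm tall (60 to 115 mm above the bench), 52 mm from the hub axis, 135 degrees clockwise from the lug, seen from above; turns with the hub.
- stud1 (a point): Top end of stud 1, same as stud 0, a quarter turn from it counterclockwise.
- stud2 (a point): Top end of stud 2, straight across the axis from stud 0.
- stud3 (a point): Top end of stud 3, straight across the axis from stud 1.
- hub_hole (a point): Centre of the upper mouth of the hole in the hub's lug, 60 mm above the bench, 105 mm from the hub axis, midway in angle between two studs; vertical through hole 10.5 mm diameter, 15 mm deep, 2 mm chamfer. Turns with the hub.
- stand_hole (a point): Centre of the mouth of the hole in the fixed stand's lug (46 x 40 mm block, 42 mm tall, below the hub's lug at the start), 105 mm from the hub axis, 42 mm above the bench; vertical, 10.5 mm diameter, 34 mm deep, 2 mm chamfer.
- pin: Steel locking pin, 81 mm long overall: shank 8 mm diameter and 45 mm long with a chamfered tip, then a round dark head 20 mm diameter and 36 mm tall. Origin at the tip of the shank, z axis along the pin towards the head. Fully home in the lugs, the head's underside rests on the hub's lug and the tip is 15 mm above the bench. 70 g.
- gauge: Delicate dial gauge, fixed. Origin on the hub axis at bench height, x axis towards the gauge. Along x: 50 mm cube foot centred at 150 mm, 14 mm post at 150 mm up to 220 mm height, level 12 mm arm at 205 mm height from 157 back to 82 mm, dial 56 mm across from 70 to 90 mm, centred at 155 mm height, thin plunger below it at 80 mm.
- rest_hole (a point): Centre of the mouth of the hole in the top of the wooden rest block (70 x 60 mm, 60 mm tall, fixed): vertical, 12 mm diameter, 50 mm deep, 2 mm chamfer. The pin's head rests on the block when the pin stands in it.
- can: Bystander: closed can, 76 mm diameter, 105 mm tall, origin at the centre of its underside.
- jar: Bystander: closed jar, 56 mm diameter, 75 mm tall, origin at the centre of its underside.
- bin: Bystander: open red plastic parts bin, 100 x 75 mm, 50 mm tall, origin at the centre of its underside.
There are look-alikes about, which are no part of the job. There is more than one size of the part that bears rest_hole; the job needs the larger.

How it is judged:
By the outcome, as a careful person would: the job done as asked, in the order asked, and still so for the second after the job is handed in, with the robot touching nothing.
It also fails if it takes over 72 s, if anything falls off the work surface, if the arm or the gripper's body presses on something with over 40 N, if the wrist force passes 120 N, or if a joint passes its speed limit or range.

## Robot

A 6-joint arm with a two-finger parallel gripper is mounted at the origin on the work surface. World frame = base frame: x ahead of the robot, y to its left, z up, the work surface at z = 0. Lengths are in m, angles in degrees, forces in N, time in s.
With the tool pointing down it reaches from about 0.4 to 0.825 m from the base axis. Payload 7 kg.
Tool frame: the origin (TCP) lies midway between the tips of the shut fingers; the grasp point (between the pads) lies 19 mm behind it (r.grip_depth is the distance from the TCP to the grasp point, in m); z points along the fingers, y is the line along which they close (so a half turn about z gives the same grasp; the last joint's range is limited). The gripper opens to 88 mm and grips with 3 to 60 N. Pads are 19 mm wide; open, the fingers measure 130 mm over their backs; the gripper's body (78 mm by 193 mm) begins 47 mm behind the grasp point.
Start: joints at [-48.524, 20.546, 0.682, 0, -70.136, -16.507], TCP at [0.285, -0.612, 0.227] pointing down, gripper open.
Joint ranges: [-176.03, 176.03], [-82.01, 121.73], [-58.28, 71.71], [-173.87, 95.51], [-174.79, -0.11], [-173.66, 173.66]. Speed limits (degrees/s): [136.94, 136.94, 172.46, 180, 180, 180].

## Interface

Orientations are given as [roll, pitch, yaw] about the fixed x, y, z axes, in that order (R = Rz(yaw) Ry(pitch) Rx(roll)).
In Python, from plant import r, capture, close_job, search_frame, outline_of gives the robot as it stands.
- The arm moves only by the shell command python3 -m creep 'ROWS' [FORCE]. ROWS is JSON, a list of rows, each a list of 7 numbers: the finger opening in mm, from 0 to 87.6, then the shift along the world's x, y, z in units of 25 mm (1.0 is 25 mm), then the turn, a rotation vector about the world's x, y, z in degrees. In form: [[hand, x, y, z, ax, ay, az], ...]. A call has 1 to 8 rows; each row shifts and turns the commanded pose from where the row before left it; what a row does not reach is not made up. A row lasts 1/12 s, in which the tool goes at most 41.7 mm and 7.16 degrees, less where a joint would pass 70% of its speed; a pose out of reach is approached as far as the arm can. A call is refused whole if a number of a shift passes 1 or a number of a turn 7.16, either way. A call with a gripper value outside its range is refused whole. The fingers move at their own pace and stop on an object; FORCE is the grip in N (left out, the last holds). Time passes only in rows, so rows that do not move let the fingers close. It gives the time, the measured TCP pose, the force, the opening and the grip force at its end, in the units of the state.
- r.get_state(): the state, without advancing time (a new reading comes with each control period).
- capture(name): name is "side" or "top" or "wrist"; returns a dict with "frame" (400x640x3 uint8, red, green, blue), "K" (3x3 intrinsics, pixels), "k1" (the pictures are not rectified: a ray, as slopes to the right and down, at radius r is drawn at 1 + k1 r^2 times it, then the intrinsics apply), "origin" and "rotation" of the camera in the world. Camera axes: x right, y down, z forward; pixel columns grow to the right and rows downward; lengths in m; the calibration is good to about 2 mm. A picture is of the moment at which its call begins. There is no depth.
- close_job(): hands the job in; it is judged then, once.
Trained networks look in a picture, given as the dict that the camera call returned (one of the last four; its "shot" number tells which), for a name from the list of things; names that differ only in an ending like _2 or _b are one class to them, and where a whole thing is asked for, a point or a joint stands for the part that bears it (a point fixed in the world has none). Each returns a list of dicts, best first, with "conf" (0 to 1); they miss things now and then, are a little off and sometimes report something else, mostly with a low value. They report only what shows in the picture. A call takes as long as a camera call. They do not tell look-alikes from the thing itself.
- search_frame(picture, target): "bbox" ([left, top, right, bottom] in pixels, round what is visible of it).
- outline_of(picture, target): "region" (400x640 bool, what is visible of it) and "bbox" ([left, top, right, bottom] in pixels, round what is visible of it).
The state is a dict: "time_s": time; "joints": joint angles; "qd": joint speeds; "joint_torque": joint torques, N m; "tcp_pos": TCP position; "eef_rot": TCP orientation; "contact_force": force on the tool from outside, world axes, zero at the start; "moment": the same for the moment, N m; "gripper_width": finger opening in m; "gripper_force": force on a finger pad.
Only numpy, scipy, OpenCV 4.12 (cv2) and the standard library are available. Lean on these libraries where they do the work, as an engineer would, in place of code of your own. Each camera call takes 0.05 s, during which the arm holds its last target. There are 200 camera calls.

## Working session

There is one attempt and no reset: what is moved stays moved. The work goes in short steps, Python scripts to look and compute and a shell command to move; the robot and the scene stay as the last step left them, time stands still between calls to the robot, and variables do not carry over. Pictures are saved under pics/ and viewed, at most 10 in all, crops included, and the job is handed in when it is done.

```bash
ls; mkdir -p pics; cat > h.py <<'E'
import numpy as np, cv2
from plant import r, capture, search_frame, outline_of
def proj(c,P):
    p=(np.asarray(P,float)-c["origin"])@np.array(c["rotation"]); s=p[...,:2]/p[...,2:]
    s=s*(1+c["k1"]*(s**2).sum(-1,keepdims=True)); K=np.array(c["K"])
    return s*[K[0,0],K[1,1]]+K[:2,2]
def ray(c,uv):
    K=np.array(c["K"]); d=(np.array(uv,float)-K[:2,2])/[K[0,0],K[1,1]]; s=d.copy()
    for _ in range(20): s=d/(1+c["k1"]*(s**2).sum())
    v=np.array(c["rotation"])@[s[0],s[1],1]; return np.array(c["origin"]),v/np.linalg.norm(v)
def atz(c,uv,z):
    o,v=ray(c,uv); return o+v*(z-o[2])/v[2]
def tri(L):
    A=0;b=0
    for c,uv in L:
        o,v=ray(c,uv); M=np.eye(3)-np.outer(v,v); A=A+M;b=b+M@o
    return np.linalg.solve(A,b)
def save(c,n,box=None,s=1):
    f=c["frame"][...,::-1]
    if box: f=f[box[1]:box[3],box[0]:box[2]]
    cv2.imwrite("pics/"+n,cv2.resize(f,None,fx=s,fy=s,interpolation=cv2.INTER_CUBIC))
E
python3 - <<'E'
from h import *
np.set_printoptions(precision=3,suppress=True)
cs={n:capture(n) for n in("top","side","wrist")}
cv2.imwrite("pics/a.png",cv2.resize(np.vstack([cs["top"]["frame"],cs["side"]["frame"]])[...,::-1],(800,1000))[:1000])
save(cs["top"],"top.png",None,1.25);save(cs["side"],"side.png",None,1.25)
for n in cs:
    print(n,np.array(cs[n]["origin"]),np.array(cs[n]["rotation"]).tolist())
for n in("top","side"):
    for t in("hub","pin","rest_hole","gauge","can","jar","bin","stud0","hub_hole","stand_hole"):
        try: print(n,t,[(np.round(d["bbox"]).tolist(),round(d["conf"],2)) for d in search_frame(cs[n],t)])
        except Exception as e: print(t,e)
E
```

```text
pics
top [0.448 0.003 0.946] [-175.2886045131534, 1.0221992825294033, -88.82052043245021]
side [ 0.108 -0.552  0.489] [-120.69281159838083, -0.6843339757593091, -37.20809766713396]
wrist [ 0.225 -0.639  0.383] [165.7824558049081, -0.06940725888221971, 114.98128594128586]
top hub [([313.0, 155.0, 388.0, 240.0], 0.56)]
top pin []
top rest_hole [([439.0, 229.0, 480.0, 267.0], 0.87), ([405.0, 260.0, 432.0, 284.0], 0.79)]
top gauge [([330.0, 100.0, 360.0, 159.0], 0.66)]
top can [([184.0, 138.0, 232.0, 176.0], 0.77)]
top jar [([458.0, 163.0, 490.0, 186.0], 0.77)]
top bin [([173.0, 202.0, 220.0, 249.0], 0.83)]
top stud0 [([312.0, 156.0, 386.0, 240.0], 0.92), ([455.0, 166.0, 489.0, 187.0], 0.32)]
top hub_hole [([313.0, 155.0, 386.0, 241.0], 0.91)]
top stand_hole [([313.0, 156.0, 387.0, 240.0], 0.73)]
side hub [([272.0, 188.0, 372.0, 247.0], 0.65)]
side pin [([276.0, 204.0, 292.0, 220.0], 0.54)]
side rest_hole [([351.0, 305.0, 414.0, 375.0], 0.86), ([287.0, 293.0, 327.0, 347.0], 0.81)]
side gauge [([346.0, 127.0, 392.0, 219.0], 0.78)]
side can [([270.0, 138.0, 295.0, 182.0], 0.72)]
side jar [([443.0, 268.0, 483.0, 327.0], 0.71)]
side bin [([201.0, 161.0, 248.0, 195.0], 0.59), ([273.0, 189.0, 375.0, 248.0], 0.49)]
side stud0 [([272.0, 187.0, 375.0, 248.0], 0.81), ([273.0, 186.0, 375.0, 263.0], 0.48), ([439.0, 269.0, 483.0, 327.0], 0.45)]
side hub_hole [([273.0, 184.0, 373.0, 247.0], 0.88)]
side stand_hole [([276.0, 185.0, 375.0, 261.0], 0.72), ([353.0, 302.0, 414.0, 376.0], 0.43)]
```

```bash
python3 - <<'E'
s=open('h.py').read()
s=s.replace('np.array(c["rotation"])','rot(c)').replace("def proj","from scipy.spatial.transform import Rotation as Ro\ndef rot(c): return Ro.from_euler('xyz',c[\"rotation\"],degrees=True).as_matrix()\ndef proj",1)
open('h.py','w').write(s)
E
python3 - <<'E'
from h import *
a=cv2.imread("pics/top.png");b=cv2.imread("pics/side.png")
cv2.imwrite("pics/v1.png",a[80:400,180:680]);
E
python3 - <<'E'
import cv2
a=cv2.imread("pics/top.png")
cv2.imwrite("pics/v1.png",cv2.resize(a[90:390,190:640],(800,533),interpolation=cv2.INTER_CUBIC))
E
```

```text
(no output)
```

View pics/v1.png

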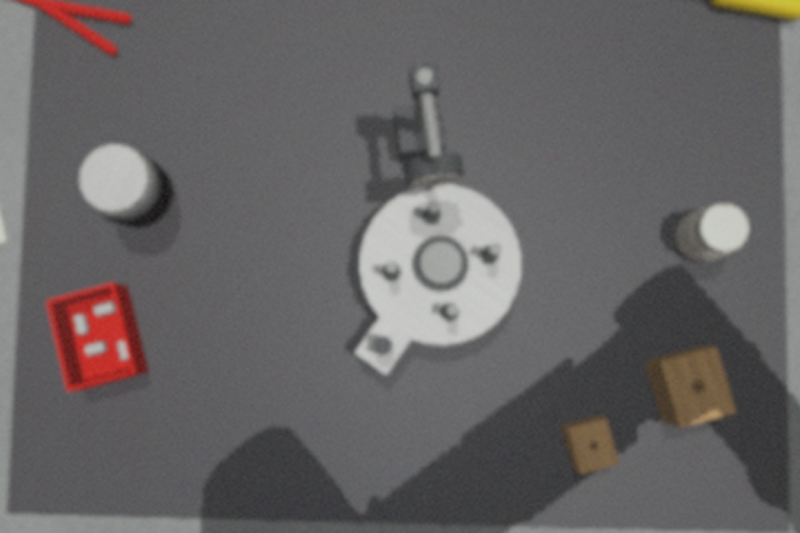

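View pics/side.png

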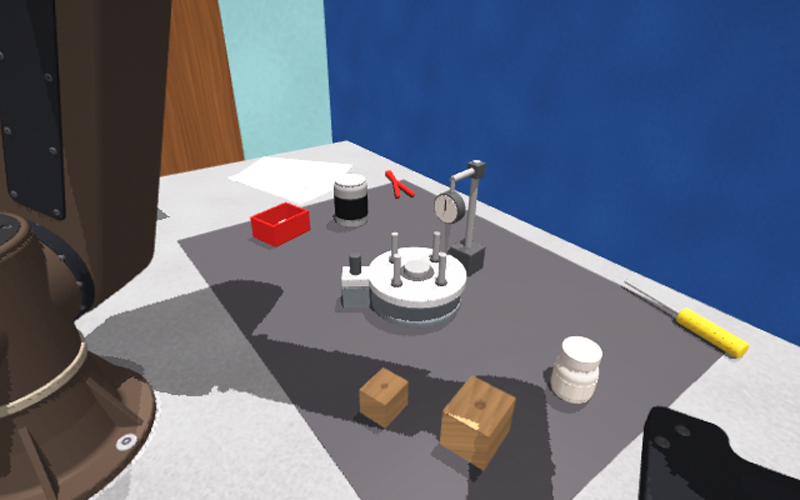

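The top view shows the hub (441,262 in the crop), its lug with the dark pin head (379,345), the gauge above it (425,160), the small rest block (593,445), the large one (699,386), the can (118,182), the jar (724,230) and the bin (97,337). In the side view the dark pin head is at (355,262), and the large block's hole is at (480,405).

Candidates for the rest hole are the large block at side (480,405) and the small block at (386,386), and I want the large one. There is only one pin, at side (355,262). The screwdriver and pliers at the edges are distractors.

```bash
python3 - <<'E'
from h import *
np.set_printoptions(precision=4,suppress=True)
t=capture("top");s=capture("side")
v=lambda x,y:((x*.5625+190+.5)/1.25-.5,(y*.5625+90+.5)/1.25-.5)
w=lambda x,y:(x/1.25,y/1.25)
for n,a,b in(("boss72",v(441,262),w(417,267)),("rest60",v(699,386),w(480,405)),("small",v(593,445),w(386,386)),("pintop96",v(379,343),w(355,256)),("jar75",v(724,230),w(581,347)),("can105",v(114,180),w(350,181)),("dial",v(435,165),w(450,207))):
    print(n,tri([(t,a),(s,b)]))
print(atz(t,v(441,262),.072),atz(t,v(699,386),.06),atz(t,v(379,343),.096),"gaugetop",atz(t,v(425,76),.22),"dialtop",atz(t,v(433,160),.183))
print(r.get_state()["eef_rot"])
E
```

```text
boss72 [ 0.542  -0.0417  0.0681]
rest60 [ 0.4186 -0.3114  0.0586]
small [ 0.3553 -0.2067  0.0407]
pintop96 [0.4566 0.0205 0.0901]
jar75 [ 0.5801 -0.3327  0.0781]
can105 [0.6178 0.2943 0.0987]
dial [ 0.624  -0.0294  0.1542]
[ 0.5412 -0.0412  0.072 ] [ 0.4184 -0.3106  0.06  ] [0.4558 0.0209 0.096 ] gaugetop [ 0.6894 -0.0173  0.22  ] dialtop [ 0.623  -0.0269  0.183 ]
[ 179.9996   -0.0009 -155.0299]
```

```bash
python3 -m creep '[[40,0.3,0.6,0,0,0,-4],[40,0.5,1,0,0,0,-4],[40,0.5,1,0,0,0,-4],[40,0.4,1,0,0,0,-4],[40,0.4,1,0,0,0,0],[40,0.4,1,0,0,0,0],[40,0.4,1,0,0,0,0],[40,0.4,1,0,0,0,0]]'
python3 -m creep '[[40,0.5,1,0,0,0,0],[40,0.5,1,0,0,0,0],[40,0.5,1,0,0,0,0],[40,0.4,1,0,0,0,0],[40,0.2,0.4,0,0,0,0],[40,0,0,0,0,0,0]]'
cat > look.py <<'E'
from h import *
import sys,pickle
c=capture("wrist");save(c,sys.argv[1]+".png",None,1.25);pickle.dump(c,open(sys.argv[1]+".pkl","wb"))
st=r.get_state();print(st["time_s"],st["tcp_pos"],st["eef_rot"])
for t in sys.argv[2:]:
    print(t,[(np.round(d["bbox"],1).tolist(),round(d["conf"],2)) for d in search_frame(c,t)])
E
python3 look.py w1 rest_hole
```

```text
time_s: 1.92
tcp_pos: [0.3677, -0.4207, 0.2267]
eef_rot: [-180.0, 0.0, -171.0]
contact_force: [-0.2, 0.3, 0.1]
gripper_width: 0.0418
gripper_force: 0.0
time_s: 2.42
tcp_pos: [0.4209, -0.3102, 0.227]
eef_rot: [-180.0, 0.1, -170.9]
contact_force: [0.4, 0.2, 0.8]
gripper_width: 0.0397
gripper_force: 0.0
2.4667 [ 0.42046376 -0.31118038  0.22689966] [-1.79980749e+02  3.08957999e-02 -1.70897665e+02]
rest_hole [([392.9, 115.1, 437.8, 161.0], 0.75), ([286.2, 141.0, 345.0, 215.9], 0.66)]
```

View pics/w1.png

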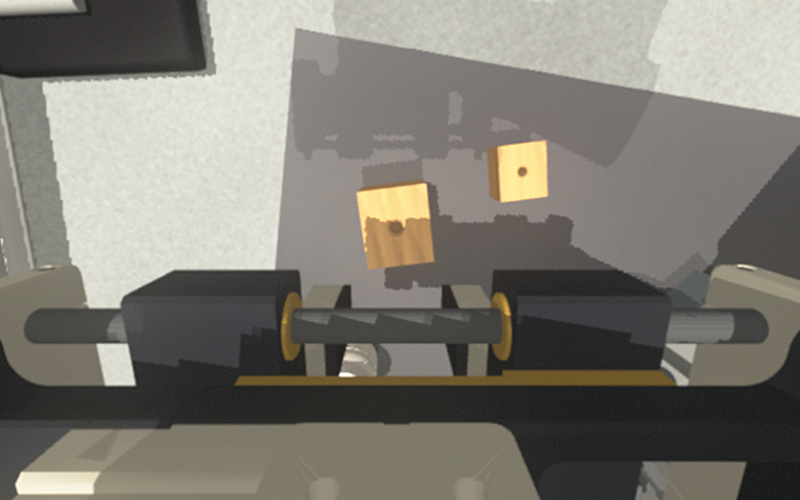

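The wrist view shows the large block with its hole at (396,227) and the smaller look-alike block at (522,171). The large block is the right one.

```bash
python3 -m creep '[[40,0,0.6,0,0,0,0],[40,0.1,1,0,0,0,0],[40,0.1,1,0,0,0,0],[40,0.1,1,0,0,0,0],[40,0.1,1,0,0,0,0],[40,0.1,1,0,0,0,0],[40,0.1,1,0,0,0,0],[40,0.1,1,0,0,0,0]]'
python3 -m creep '[[40,0.2,1,0,0,0,0],[40,0.2,1,0,0,0,0],[40,0.1,1,0,0,0,0],[40,0.1,1,0,0,0,0],[40,0.1,1,0,0,0,0],[40,0.1,1,0,0,0,0],[40,0,0.7,0,0,0,0],[40,0,0,0,0,0,0]]'
python3 look.py w2 pin hub hub_hole
python3 - <<'E'
from h import *
import pickle
np.set_printoptions(precision=4,suppress=True)
c=pickle.load(open("w1.pkl","rb"));t=capture("top");s=capture("side")
g=cv2.cvtColor(c["frame"],cv2.COLOR_RGB2GRAY)
p=g[172:192,306:328].astype(float);w=np.clip(70-p,0,None);y,x=np.mgrid[172:192,306:328]
uv=((x*w).sum()/w.sum(),(y*w).sum()/w.sum());print(uv,p.min(),atz(c,uv,.06))
print(tri([(c,uv),(s,(384,324))]),proj(s,[.4185,-.311,.06]))
E
```

```text
time_s: 3.18
tcp_pos: [0.4373, -0.1218, 0.2266]
eef_rot: [-180.0, 0.0, -171.1]
contact_force: [0.8, 0.9, -0.2]
gripper_width: 0.0401
gripper_force: 0.0
time_s: 3.85
tcp_pos: [0.4581, 0.047, 0.2266]
eef_rot: [180.0, 0.0, -171.0]
contact_force: [0.1, 0.4, 0.7]
gripper_width: 0.04
gripper_force: 0.0
3.9 [0.45780436 0.04595578 0.22649806] [-1.79989458e+02 -9.82577907e-03 -1.70975282e+02]
pin [([273.6, 169.4, 300.1, 196.3], 0.92)]
hub [([158.8, 148.5, 315.5, 294.2], 0.97)]
hub_hole [([160.7, 151.1, 315.5, 291.6], 0.58)]
(np.float64(nan), np.float64(nan)) 99.0 [nan nan nan]
[nan nan nan] [383.6489 323.2525]<stdin>:7: RuntimeWarning: invalid value encountered in scalar divide
```

View pics/w2.png

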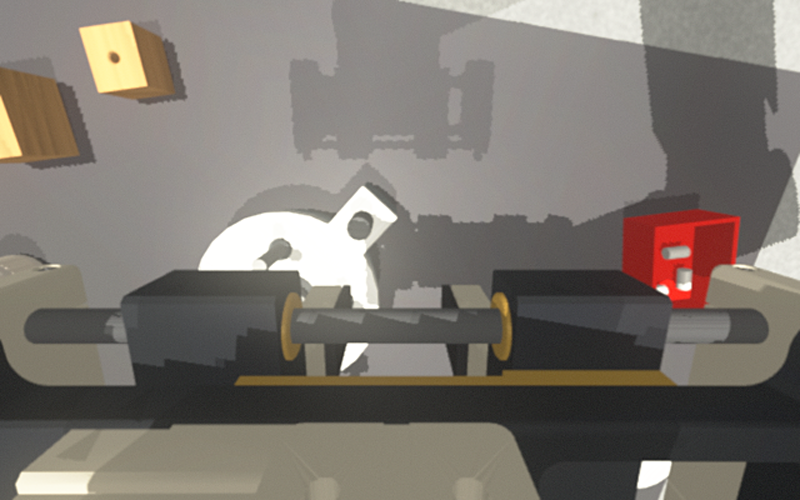

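The wrist view shows the dark pin head on the lug at (360,224), with a stud at (278,252), the bin at right and the rest blocks top left.

```bash
python3 - <<'E'
from h import *
import pickle
from scipy.optimize import least_squares
np.set_printoptions(precision=4,suppress=True)
def sil(c,z0,h,rad,p):
    a=np.linspace(0,2*np.pi,72);P=np.concatenate([np.c_[p[0]+rad*np.cos(a),p[1]+rad*np.sin(a),0*a+z] for z in(z0,z0+h)])
    m=np.zeros((400,640),np.uint8);cv2.fillConvexPoly(m,cv2.convexHull(proj(c,P).round().astype(np.int32)),1);q=proj(c,P);return np.r_[q.min(0),q.max(0)]
c=pickle.load(open("w2.pkl","rb"))
c2=capture("wrist");s=capture("side");t=capture("top")
o=outline_of(c2,"pin");b=np.array(o[0]["bbox"]);print(b,o[0]["conf"])
f=lambda B,cam:least_squares(lambda p:sil(cam,.06,.036,.01,p)-B,[.456,.02])
R=f(b,c2);print("wrist",R.x,R.fun)
for cam,n in((s,"side"),(t,"top")):
    d=outline_of(cam,"pin")
    if d: R=f(np.array(d[0]["bbox"]),cam);print(n,d[0]["conf"],R.x,R.fun)
R=least_squares(lambda p:np.r_[sil(c2,p[2],.036,.01,p)-b,sil(s,p[2],.036,.01,p)-np.array(outline_of(s,"pin")[0]["bbox"])],[.456,.02,.06]);print("z free",R.x,R.fun) if outline_of(s,"pin") else 0
c1=pickle.load(open("w1.pkl","rb"));g=cv2.cvtColor(c1["frame"],cv2.COLOR_RGB2GRAY)
print(g[172:194,305:330:1])
E
```

```text
[278.2 173.4 301.3 191.9] 0.84
wrist [0.4546 0.0169] [ 0.3638 -3.6888 -0.4071  3.4152]
side 0.71 [0.4494 0.0111] [-0.0081 -3.2527  0.0127  2.9881]
z free [0.4553 0.0169 0.0544] [ 0.9354 -3.7968 -0.2697  2.8212  1.0815 -2.9488  0.9468  3.0418]
[[226 225 224 225 229 229 228 226 224 225 223 221 221 224 224 223 226 226
  228 229 230 230 230 231 229]
 [226 224 224 225 229 230 229 225 226 226 225 224 223 225 225 224 224 226
  228 229 230 225 226 227 227]
 [228 225 224 226 228 229 228 227 227 226 223 221 220 224 226 226 227 227
  227 224 220 198 182 178 179]
 [230 229 226 227 221 218 222 225 223 215 204 195 196 204 219 223 227 227
  224 193 171 155 154 148 150]
 [228 225 224 219 190 172 171 178 184 182 170 157 158 172 191 206 218 227
  225 180 146 143 150 149 152]
 [180 177 183 197 169 143 137 134 136 131 127 121 121 123 144 175 200 221
  225 183 145 146 154 152 154]
 [153 147 151 160 151 140 133 120 109 108 110 110 111 108 109 130 179 211
  222 183 145 147 152 152 155]
 [153 151 148 147 145 137 130 118 105 103 105 106 104 105 102 111 153 201
  215 177 148 146 152 154 153]
 [157 153 152 151
[... 753 characters left out ...]
31 124 117 116 117 120 119 130 138 149
  155 159 153 149 147 145 143]
 [161 158 157 154 152 150 148 145 137 128 123 124 130 127 132 139 147 157
  156 156 152 150 146 145 142]
 [158 157 153 154 152 150 151 148 143 138 138 144 142 141 145 147 150 153
  156 156 154 150 150 144 143]
 [163 156 156 156 152 152 149 149 144 140 147 149 148 146 146 149 153 153
  156 157 156 151 149 148 143]
 [163 161 155 154 153 152 152 152 145 142 143 150 148 146 146 146 149 154
  156 156 157 154 149 147 146]
 [160 159 159 154 154 152 151 149 148 140 142 145 148 146 147 148 151 153
  157 156 159 153 149 146 147]
 [162 160 158 154 153 151 152 148 147 142 140 137 141 143 146 149 151 154
  155 158 157 155 151 146 146]]
```

```bash
python3 - <<'E'
from h import *
import pickle
np.set_printoptions(precision=4,suppress=True)
c1=pickle.load(open("w1.pkl","rb"));c2=pickle.load(open("w2.pkl","rb"));s=capture("side")
z=lambda c,x,y,n=25:cv2.resize(c["frame"][y-n:y+n,x-n:x+n,::-1],(400,400),interpolation=cv2.INTER_NEAREST)
cv2.imwrite("pics/z.png",np.hstack([z(c2,288,181),z(s,284,210)]))
print(atz(c1,(316.5,182),.06),tri([(c1,(316.5,182)),(s,(384,324))]))
print(r.get_state()["tcp_pos"])
E
```

```text
[ 0.4177 -0.3106  0.06  ] [ 0.4184 -0.311   0.0585]
[0.4574 0.0456 0.2266]
```

View pics/z.png

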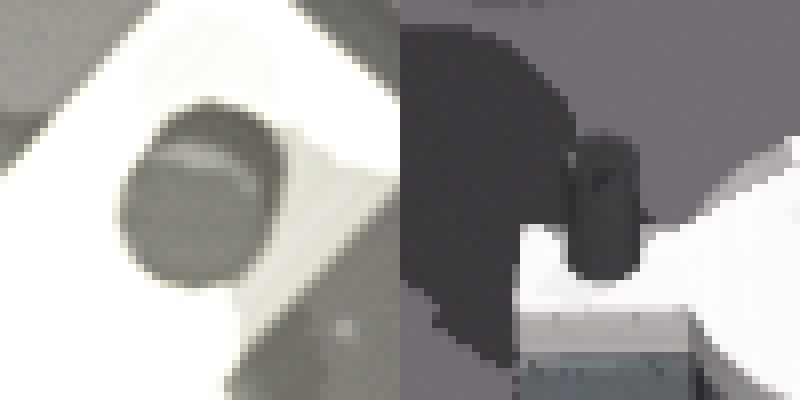

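The left panel shows the pin's round head top, centred at native (286.8,182.4). The right panel (side view) shows the head standing on the lug, with top centre (283.9,202.6) and bottom centre (283.9,218.2). This is the pin.

```bash
python3 - <<'E'
from h import *
import pickle
np.set_printoptions(precision=4,suppress=True)
c2=pickle.load(open("w2.pkl","rb"));s=capture("side");t=capture("top")
a=(286.75,182.4);b=(283.9,202.6)
print(tri([(c2,a),(s,b)]),atz(c2,a,.096),atz(s,b,.096),atz(s,(283.9,218.2),.06), atz(c2,(263+212/8-.5,156+166/8-.5),.06))
v=lambda x,y:((x*.5625+190+.5)/1.25-.5,(y*.5625+90+.5)/1.25-.5)
print(tri([(c2,a),(s,b),(t,v(379,343))]))
E
```

```text
[0.4537 0.0166 0.0979] [0.4528 0.017  0.096 ] [0.4569 0.0193 0.096 ] [0.4534 0.0162 0.06  ] [0.4531 0.016  0.06  ]
[0.4549 0.0186 0.0965]
```

```bash
python3 -m creep '[[40,-0.12,-0.6,-0.5,0,0,0],[40,0,-0.52,-1,0,0,0],[40,0,0,-1,0,0,0],[40,0,0,-1,0,0,0],[40,0,0,-1,0,0,0],[40,0,0,-0.9,0,0,0],[40,0,0,-0.6,0,0,0],[40,0,0,-0.4,0,0,0]]' 25
python3 -m creep '[[40,0,0,0,0,0,0],[40,0,0,0,0,0,0]]'
python3 -m creep '[[14,0,0,0,0,0,0],[14,0,0,0,0,0,0],[14,0,0,0,0,0,0],[14,0,0,0,0,0,0],[14,0,0,0,0,0,0]]' 25
```

```text
time_s: 6.12
tcp_pos: [0.4535, 0.0172, 0.0648]
eef_rot: [-180.0, -0.1, -171.0]
contact_force: [0.4, 0.4, 0.5]
gripper_width: 0.0403
gripper_force: 0.0
time_s: 6.28
tcp_pos: [0.4543, 0.0175, 0.0664]
eef_rot: [-180.0, -0.1, -171.0]
contact_force: [-0.5, -0.1, 0.5]
gripper_width: 0.0401
gripper_force: 0.0
time_s: 6.7
tcp_pos: [0.4548, 0.0178, 0.0672]
eef_rot: [180.0, 0.1, -171.0]
contact_force: [-1.2, 0.7, 4.9]
gripper_width: 0.0192
gripper_force: 25.0
```

```bash
python3 -m creep '[[14,0,0,0.2,0,0,0],[14,0,0,0.4,0,0,0],[14,0,0,0.6,0,0,0],[14,0,0,0.8,0,0,0],[14,0,0,1,0,0,0],[14,0,0,0.5,0,0,0],[14,0,0,0,0,0,0],[14,0,0,0,0,0,0]]'
python3 look.py w3 pin hub
```

```text
time_s: 7.37
tcp_pos: [0.4546, 0.0178, 0.1547]
eef_rot: [180.0, 0.1, -171.0]
contact_force: [-0.5, 0.1, -1.6]
gripper_width: 0.0197
gripper_force: 25.0
7.4167 [0.45396205 0.01756553 0.15381312] [ 1.79975815e+02 -7.43687542e-03 -1.71046175e+02]
pin [([301.2, 215.6, 337.3, 281.8], 0.67)]
hub [([175.7, 160.9, 347.9, 300.3], 0.75)]
```

View pics/w3.png

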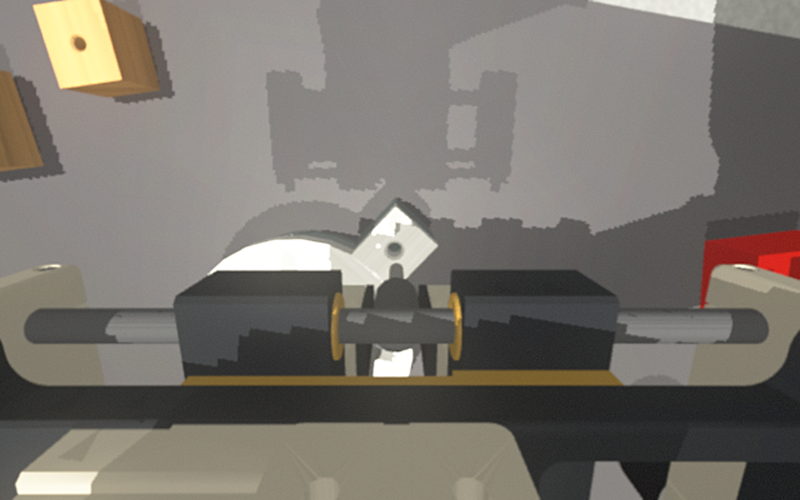

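The view shows the pin in the gripper with its tip at (396,270), free of the lug, and the lug's empty hole at (395,248).

```bash
python3 - <<'E'
from h import *
import pickle
np.set_printoptions(precision=4,suppress=True)
c=pickle.load(open("w3.pkl","rb"));c1=pickle.load(open("w1.pkl","rb"))
g=cv2.cvtColor(c["frame"],cv2.COLOR_RGB2GRAY)
y,x=np.mgrid[190:208,306:326];p=g[190:208,306:326].astype(float)
for th in(90,110,130):
    n,l,stt,cen=cv2.connectedComponentsWithStats((p<th).astype(np.uint8));k=1+np.argmax(stt[1:,4]) if n>1 else 0
    print(th,stt[k],cen[k]+[306,190],atz(c,cen[k]+[306,190],.06))
print(atz(c,(315.5,198),.06),atz(c1,(316.5,182),.06))
E
```

```text
90 [  0   0  20  18 360] [315.5 198.5] [0.452  0.0168 0.06  ]
110 [ 5  5  9  6 43] [315.093  197.5349] [0.4512 0.0164 0.06  ]
130 [ 5  4 10  8 61] [315.2459 197.8361] [0.4515 0.0165 0.06  ]
[0.4516 0.0168 0.06  ] [ 0.4177 -0.3106  0.06  ]
```

```bash
python3 -m creep '[[14,-0.1,-0.6,0,0,0,0],[14,-0.1,-1,0,0,0,0],[14,-0.1,-1,0,0,0,0],[14,-0.1,-1,0,0,0,0],[14,-0.1,-1,0,0,0,0],[14,-0.1,-1,0,0,0,0],[14,-0.1,-1,0,0,0,0],[14,-0.1,-1,0,0,0,0]]'
python3 -m creep '[[14,-0.1,-1,0,0,0,0],[14,-0.1,-1,0,0,0,0],[14,-0.1,-1,0,0,0,0],[14,-0.1,-1,0,0,0,0],[14,-0.1,-1,0,0,0,0],[14,-0.06,-0.48,0,0,0,0],[14,0,0,0,0,0,0],[14,0,0,0,0,0,0]]'
python3 look.py w4 pin
python3 - <<'E'
from h import *
import pickle
np.set_printoptions(precision=4,suppress=True)
for n,x0 in(("w3",(317,218)),("w4",(317,218))):
    c=pickle.load(open(n+".pkl","rb"))
    print(n,np.array(r.get_state()["tcp_pos"]))
c=pickle.load(open("w4.pkl","rb"));c3=pickle.load(open("w3.pkl","rb"));s=capture("side")
z=lambda c,x,y,n=25:cv2.resize(c["frame"][y-n:y+n,x-n:x+n,::-1],(400,400),interpolation=cv2.INTER_NEAREST)
cv2.imwrite("pics/z4.png",np.hstack([z(c,316,205),z(s,384,310,35)]))
E
```

```text
time_s: 8.18
tcp_pos: [0.4335, -0.1736, 0.1531]
eef_rot: [180.0, -0.1, -171.0]
contact_force: [1.4, -0.7, 0.2]
gripper_width: 0.0191
gripper_force: 25.0
time_s: 8.85
tcp_pos: [0.4197, -0.3095, 0.153]
eef_rot: [179.9, -0.1, -171.1]
contact_force: [0.3, 0.9, -1.2]
gripper_width: 0.0197
gripper_force: 25.0
8.9 [ 0.41989394 -0.30900125  0.15323822] [ 1.79947976e+02 -7.99773738e-02 -1.71078466e+02]
pin [([298.7, 210.9, 337.4, 282.9], 0.74)]
w3 [ 0.4201 -0.3087  0.1535]
w4 [ 0.4201 -0.3087  0.1535]
```

View pics/z4.png

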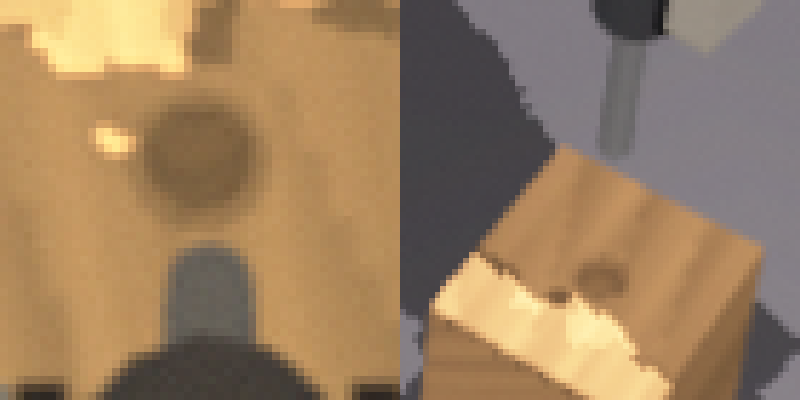

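The left panel shows the block's hole at crop (197,155) and the pin tip below it at (208,245). That is about 1 mm off along x. The right panel shows the pin in line above the hole.

```bash
python3 -m creep '[[14,0.04,0,-0.5,0,0,0],[14,0,0,-0.8,0,0,0],[14,0,0,-0.5,0,0,0],[14,0,0,-0.3,0,0,0],[14,0,0,0,0,0,0]]'
python3 -m creep '[[14,0,0,-0.5,0,0,0],[14,0,0,-0.4,0,0,0],[14,0,0,-0.3,0,0,0],[14,0,0,-0.14,0,0,0],[14,0,0,0,0,0,0],[14,0,0,0,0,0,0]]'
```

```text
time_s: 9.42
tcp_pos: [0.4206, -0.3086, 0.1002]
eef_rot: [179.9, -0.1, -171.0]
contact_force: [-1.4, -1.3, -1.7]
gripper_width: 0.0195
gripper_force: 25.0
time_s: 9.92
tcp_pos: [0.4211, -0.3092, 0.0678]
eef_rot: [180.0, -0.0, -171.0]
contact_force: [-3.6, -3.5, -2.5]
gripper_width: 0.0194
gripper_force: 25.0
```

```bash
python3 -m creep '[[34,0,0,0,0,0,0],[34,0,0,0,0,0,0],[34,0,0,0,0,0,0],[34,0,0,0.3,0,0,0],[34,0,0,0.7,0,0,0],[34,0,0,1,0,0,0],[34,0,0,1,0,0,0],[34,0,0,1,0,0,0]]'
python3 -m creep '[[34,0.5,0.6,0.5,0,0,0],[34,0.6,1,0.5,0,0,0],[34,0.6,1,0,0,0,0],[34,0.6,1,0,0,0,0],[34,0.6,1,0,0,0,0],[34,0.6,1,0,0,0,0],[34,0.6,1,0,0,0,0],[34,0.6,1,0,0,0,0]]'
python3 -m creep '[[34,0.5,0.7,0,0,0,0],[34,0.1,0.3,0,0,0,0],[34,0,0,0,0,0,0],[34,0,0,0,0,0,0]]'
python3 look.py w5 hub
python3 - <<'E'
from h import *
import pickle
c=pickle.load(open("w5.pkl","rb"));s=capture("side")
a=cv2.resize(c["frame"][130:260,220:420],(600,390),interpolation=cv2.INTER_CUBIC)[...,::-1]
b=cv2.resize(s["frame"][160:280,260:400],(245,210),interpolation=cv2.INTER_CUBIC)[...,::-1]
d=cv2.resize(s["frame"][290:390,330:430],(200,200))[...,::-1]
o=np.zeros((600,600,3),np.uint8);o[:390]=a;o[390:,:245]=b;o[395:595,300:500]=d;cv2.imwrite("pics/z5.png",o)
E
```

```text
time_s: 10.58
tcp_pos: [0.4216, -0.3094, 0.17]
eef_rot: [-180.0, 0.0, -171.0]
contact_force: [0.6, -0.5, 0.5]
gripper_width: 0.034
gripper_force: 0.0
time_s: 11.25
tcp_pos: [0.5398, -0.1179, 0.1942]
eef_rot: [-180.0, 0.1, -171.0]
contact_force: [0.1, -1.0, 0.4]
gripper_width: 0.0341
gripper_force: 0.0
time_s: 11.58
tcp_pos: [0.5538, -0.0941, 0.1934]
eef_rot: [180.0, 0.0, -171.0]
contact_force: [0.3, -0.4, 0.3]
gripper_width: 0.0337
gripper_force: 0.0
11.6333 [ 0.55354972 -0.09464085  0.19340425] [ 1.79994031e+02  1.20374371e-02 -1.71024395e+02]
hub [([284.7, 69.7, 482.0, 246.7], 0.71)]
```

View pics/z5.png

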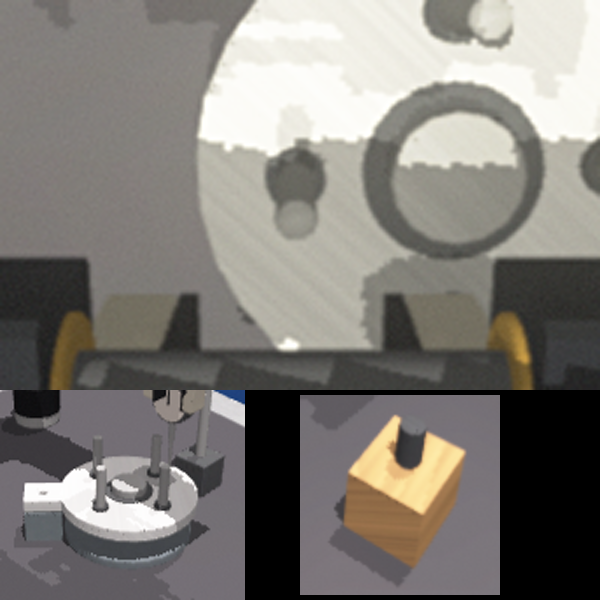

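The top panel shows the stud 3 top at crop (296,218), the boss at (458,177), and stud 2 at (490,18). In the lower right the pin stands home in the large block.

```bash
python3 - <<'E'
from h import *
import pickle
np.set_printoptions(precision=4,suppress=True)
c=pickle.load(open("w5.pkl","rb"));s=capture("side")
p=lambda x,y:(220+x/3-.33,130+y/3-.33)
st=atz(c,p(296,218),.115);bo=atz(c,p(458,177),.072);s2=atz(c,p(490,18),.115);lug=np.array([.4515,.0166])
print("stud3",st,"boss",bo,"stud2",s2)
q=lambda x,y:(260+x*140/245-.5,160+(y-390)*140/245-.5)
print("side tri stud3",tri([(c,p(296,218)),(s,q(164,467))]))
for n in(st,bo,s2):
  pass
d=st[:2]-bo[:2];print(np.linalg.norm(d),np.degrees(np.arctan2(d[1],d[0]))%360)
d=s2[:2]-bo[:2];print(np.linalg.norm(d),np.degrees(np.arctan2(d[1],d[0]))%360)
d=lug-bo[:2];print(np.linalg.norm(d),np.degrees(np.arctan2(d[1],d[0]))%360)
d=(st-s2)[:2];print(np.linalg.norm(d),np.degrees(np.arctan2(d[1],d[0]))%360)
from scipy.optimize import least_squares
O=[(st,.052,135),(s2,.052,45),(np.r_[lug,.06],.105,0),(bo,0,0)]
R=least_squares(lambda x:np.concatenate([[x[0]+k*np.cos(np.radians(x[2]+a))-m[0],x[1]+k*np.sin(np.radians(x[2]+a))-m[1]] for m,k,a in O]),[.54,-.04,145],x_scale=[.01,.01,10]);print(R.x,R.fun)
E
```

```text
stud3 [ 0.55  -0.093  0.115] boss [ 0.5398 -0.0424  0.072 ] stud2 [ 0.4898 -0.0523  0.115 ]
side tri stud3 [ 0.5497 -0.0928  0.1152]
0.05154665853855209 281.35674635339245
0.05097041228401686 191.12529128037815
0.10624581150272322 146.23620527839876
0.0726379245169317 325.92026220429983
[  0.5398  -0.042  146.4545] [ 0.0002  0.0001 -0.001  -0.      0.0008 -0.0005 -0.      0.0005]
```

```bash
python3 -m creep '[[34,-0.1,0.08,-0.6,0,0,0],[34,0,0,-1,0,0,0],[34,0,0,-1,0,0,0],[34,0,0,-0.9,0,0,0],[34,0,0,-0.6,0,0,0],[34,0,0,-0.35,0,0,0],[34,0,0,0,0,0,0]]' 15
python3 -m creep '[[6,0,0,0,0,0,0],[6,0,0,0,0,0,0],[6,0,0,0,0,0,0],[6,0,0,0,0,0,0],[6,0,0,0,0,0,0],[6,0,0,0,0,0,0]]' 15
python3 - <<'E'
import numpy as np
st=[3,5,7]+[7.5]*20+[7,5,3]
th=np.radians(281.4-np.r_[0,np.cumsum(st)]);P=np.round(.052/.025*np.c_[np.cos(th),np.sin(th)],2)
for i,d in enumerate(np.diff(P,axis=0)): print("[6,%.2f,%.2f,0,0,0,0]"%tuple(d),end="," if (i+1)%8 else "\n")
E
```

```text
time_s: 12.37
tcp_pos: [0.55, -0.0931, 0.0801]
eef_rot: [180.0, -0.2, -171.1]
contact_force: [0.4, -0.2, -0.1]
gripper_width: 0.034
gripper_force: 0.0
time_s: 12.87
tcp_pos: [0.5522, -0.093, 0.0829]
eef_rot: [-179.9, 0.1, -171.0]
contact_force: [-0.7, -5.7, 3.0]
gripper_width: 0.0114
gripper_force: 15.0
[6,-0.11,-0.02,0,0,0,0],[6,-0.18,-0.02,0,0,0,0],[6,-0.25,0.00,0,0,0,0],[6,-0.27,0.04,0,0,0,0],[6,-0.26,0.07,0,0,0,0],[6,-0.26,0.10,0,0,0,0],[6,-0.23,0.14,0,0,0,0],[6,-0.22,0.16,0,0,0,0]
[6,-0.19,0.19,0,0,0,0],[6,-0.17,0.22,0,0,0,0],[6,-0.13,0.24,0,0,0,0],[6,-0.11,0.25,0,0,0,0],[6,-0.07,0.26,0,0,0,0],[6,-0.04,0.27,0,0,0,0],[6,0.00,0.27,0,0,0,0],[6,0.04,0.27,0,0,0,0]
[6,0.07,0.26,0,0,0,0],[6,0.10,0.26,0,0,0,0],[6,0.14,0.23,0,0,0,0],[6,0.16,0.22,0,0,0,0],[6,0.19,0.19,0,0,0,0],[6,0.22,0.17,0,0,0,0],[6,0.24,0.13,0,0,0,0],[6,0.23,0.10,0,0,0,0]
[6,0.17,0.05,0,0,0,0],[6,0.11,0.03,0,0,0,0],
```

```bash
python3 -m creep '[[6,-0.11,-0.02,0,0,0,0],[6,-0.18,-0.02,0,0,0,0],[6,-0.25,0.00,0,0,0,0],[6,-0.27,0.04,0,0,0,0],[6,-0.26,0.07,0,0,0,0],[6,-0.26,0.10,0,0,0,0],[6,-0.23,0.14,0,0,0,0],[6,-0.22,0.16,0,0,0,0]]'
python3 - <<'E'
from h import *
c=capture("side")
o=cv2.resize(c["frame"][140:280,240:420],None,fx=3,fy=3,interpolation=cv2.INTER_CUBIC)[...,::-1];cv2.imwrite("pics/s1.png",o)
print(r.get_state()["contact_force"],r.get_state()["gripper_width"])
E
```

```text
time_s: 13.53
tcp_pos: [0.5049, -0.0833, 0.0827]
eef_rot: [-179.8, -0.2, -171.0]
contact_force: [-5.2, -16.5, 10.2]
gripper_width: 0.0117
gripper_force: 15.0
[ -7.94686419 -12.59003684  11.74830853] 0.011423720244269691
```

View pics/s1.png

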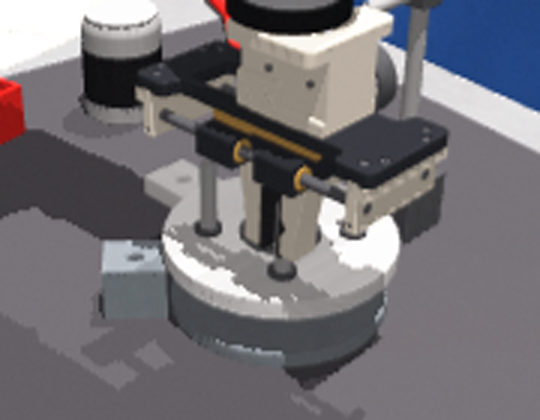

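The side view shows the hub turning with the gripped stud, with the stand's lug with its bare hole at (132,258) and the hub's lug at (180,180) moving away. The gauge is clear.

```bash
python3 -m creep '[[6,-0.21,0.17,0,0,0,0],[6,-0.19,0.19,0,0,0,0],[6,-0.13,0.22,0,0,0,0],[6,-0.11,0.25,0,0,0,0],[6,-0.07,0.26,0,0,0,0],[6,-0.04,0.27,0,0,0,0],[6,0.00,0.27,0,0,0,0],[6,0.04,0.27,0,0,0,0]]'
python3 -m creep '[[6,0.07,0.26,0,0,0,0],[6,0.10,0.26,0,0,0,0],[6,0.14,0.23,0,0,0,0],[6,0.16,0.22,0,0,0,0],[6,0.19,0.19,0,0,0,0],[6,0.22,0.17,0,0,0,0],[6,0.24,0.13,0,0,0,0],[6,0.23,0.10,0,0,0,0]]'
python3 -m creep '[[6,0.17,0.05,0,0,0,0],[6,0.11,0.03,0,0,0,0],[6,0,0,0,0,0,0],[6,0,0,0,0,0,0]]'
```

```text
time_s: 14.25
tcp_pos: [0.4874, -0.0338, 0.0818]
eef_rot: [-180.0, -0.2, -171.1]
contact_force: [-2.6, -4.6, 0.9]
gripper_width: 0.0117
gripper_force: 15.0
time_s: 14.92
tcp_pos: [0.5212, 0.0057, 0.0815]
eef_rot: [180.0, -0.2, -171.1]
contact_force: [-5.1, -2.3, 2.0]
gripper_width: 0.0116
gripper_force: 15.0
time_s: 15.25
tcp_pos: [0.5296, 0.0084, 0.0816]
eef_rot: [180.0, -0.0, -171.0]
contact_force: [-1.5, 4.8, -1.6]
gripper_width: 0.0116
gripper_force: 15.0
```

```bash
python3 -m creep '[[34,0,0,0,0,0,0],[34,0,0,0,0,0,0],[34,0,0,0,0,0,0],[34,0,0,0.4,0,0,0],[34,0,0,0.8,0,0,0],[34,0,0,0.8,0,0,0],[34,0,0,0.4,0,0,0],[34,0,0,0,0,0,0]]'
python3 -m creep '[[34,0.1,-0.56,0,0,0,0],[34,0.2,-1,0,0,0,0],[34,0.2,-1,0,0,0,0],[34,0.2,-0.9,0,0,0,0],[34,0.2,-0.6,0,0,0,0],[34,0,0,0,0,0,0],[34,0,0,0,0,0,0]]'
python3 look.py w6 hub
python3 - <<'E'
from h import *
import pickle
c=pickle.load(open("w6.pkl","rb"));s=capture("side")
a=cv2.resize(c["frame"][130:260,220:420],(600,390),interpolation=cv2.INTER_CUBIC)[...,::-1]
b=cv2.resize(s["frame"][150:255,260:410],(300,210),interpolation=cv2.INTER_CUBIC)[...,::-1]
o=np.zeros((600,600,3),np.uint8);o[:390]=a;o[390:,:300]=b;cv2.imwrite("pics/z6.png",o)
E
```

```text
time_s: 15.92
tcp_pos: [0.5317, 0.0082, 0.145]
eef_rot: [180.0, 0.3, -171.0]
contact_force: [0.2, -0.2, -0.5]
gripper_width: 0.0343
gripper_force: 0.0
time_s: 16.5
tcp_pos: [0.5521, -0.0944, 0.1412]
eef_rot: [180.0, -0.1, -171.1]
contact_force: [-0.3, -1.2, 0.4]
gripper_width: 0.034
gripper_force: 0.0
16.55 [ 0.55198695 -0.09382086  0.14131826] [ 1.79990233e+02 -4.59968076e-02 -1.71095236e+02]
hub [([276.8, 93.4, 487.8, 304.1], 0.83)]
```

View pics/z6.png

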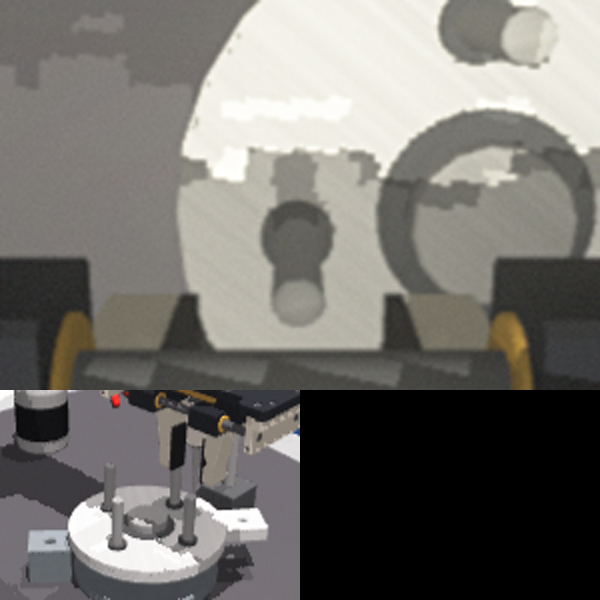

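Stud 1's top is at crop (298,303) between the fingers, and the hub lug is half a turn round at (245,520) in the side crop.

```bash
python3 - <<'E'
from h import *
import pickle
np.set_printoptions(precision=4,suppress=True)
c=pickle.load(open("w6.pkl","rb"))
p=lambda x,y:(220+x/3-.33,130+y/3-.33)
a=atz(c,p(298,303),.115);b=atz(c,p(528,36),.115);d=(a-b)[:2]
print(a,b,np.linalg.norm(d),np.degrees(np.arctan2(d[1],d[0]))%360)
E
```

```text
[ 0.5533 -0.0923  0.115 ] [ 0.4902 -0.0555  0.115 ] 0.07306731477417716 329.82040996937076
```

```bash
python3 -m creep '[[34,0.08,0.05,-0.5,0,0,0],[34,0,0,-0.8,0,0,0],[34,0,0,-0.7,0,0,0],[34,0,0,-0.4,0,0,0],[34,0,0,0,0,0,0]]' 20
python3 -m creep '[[6,0,0,0,0,0,0],[6,0,0,0,0,0,0],[6,0,0,0,0,0,0],[6,0,0,0,0,0,0],[6,0,0,0,0,0,0],[6,0,0,0,0,0,0]]' 20
python3 - <<'E'
import numpy as np
st=[3,5,7]+[7.5]*20+[7,6,4.5,2]
th=np.radians(284.5-np.r_[0,np.cumsum(st)]);print(np.degrees(th[-1]));P=np.round(.052/.025*np.c_[np.cos(th),np.sin(th)],2)
for i,d in enumerate(np.diff(P,axis=0)): print("[6,%.2f,%.2f,0,0,0,0]"%tuple(d),end="," if (i+1)%8 else "\n")
E
```

```text
time_s: 17.07
tcp_pos: [0.5529, -0.0918, 0.0797]
eef_rot: [180.0, -0.2, -171.0]
contact_force: [-0.4, 0.6, -0.0]
gripper_width: 0.0345
gripper_force: 0.0
time_s: 17.57
tcp_pos: [0.555, -0.0924, 0.0828]
eef_rot: [-180.0, 0.1, -171.0]
contact_force: [-0.2, 0.9, 5.3]
gripper_width: 0.0114
gripper_force: 20.0
100.0
[6,-0.11,-0.03,0,0,0,0],[6,-0.17,-0.03,0,0,0,0],[6,-0.26,-0.01,0,0,0,0],[6,-0.27,0.02,0,0,0,0],[6,-0.27,0.06,0,0,0,0],[6,-0.25,0.09,0,0,0,0],[6,-0.25,0.12,0,0,0,0],[6,-0.22,0.15,0,0,0,0]
[6,-0.20,0.18,0,0,0,0],[6,-0.18,0.21,0,0,0,0],[6,-0.15,0.23,0,0,0,0],[6,-0.12,0.24,0,0,0,0],[6,-0.08,0.26,0,0,0,0],[6,-0.05,0.27,0,0,0,0],[6,-0.02,0.27,0,0,0,0],[6,0.02,0.27,0,0,0,0]
[6,0.06,0.27,0,0,0,0],[6,0.09,0.25,0,0,0,0],[6,0.12,0.25,0,0,0,0],[6,0.15,0.22,0,0,0,0],[6,0.18,0.20,0,0,0,0],[6,0.21,0.18,0,0,0,0],[6,0.23,0.15,0,0,0,0],[6,0.22,0.11,0,0,0,0]
[6,0.21,0.07,0,0,0,0],[6,0.16,0.04,0,0,0,0],[6,0.07,0.02,0,0,0,0],
```

```bash
python3 -m creep '[[6,-0.11,-0.03,0,0,0,0],[6,-0.17,-0.03,0,0,0,0],[6,-0.26,-0.01,0,0,0,0],[6,-0.27,0.02,0,0,0,0],[6,-0.27,0.06,0,0,0,0],[6,-0.25,0.09,0,0,0,0],[6,-0.25,0.12,0,0,0,0],[6,-0.22,0.15,0,0,0,0]]'
python3 -m creep '[[6,-0.20,0.18,0,0,0,0],[6,-0.18,0.21,0,0,0,0],[6,-0.15,0.23,0,0,0,0],[6,-0.12,0.24,0,0,0,0],[6,-0.08,0.26,0,0,0,0],[6,-0.05,0.27,0,0,0,0],[6,-0.02,0.27,0,0,0,0],[6,0.02,0.27,0,0,0,0]]'
python3 -m creep '[[6,0.06,0.27,0,0,0,0],[6,0.09,0.25,0,0,0,0],[6,0.12,0.25,0,0,0,0],[6,0.15,0.22,0,0,0,0],[6,0.18,0.20,0,0,0,0],[6,0.21,0.18,0,0,0,0],[6,0.23,0.15,0,0,0,0],[6,0.22,0.11,0,0,0,0]]'
python3 -m creep '[[6,0.21,0.07,0,0,0,0],[6,0.10,0.02,0,0,0,0],[6,0,0,0,0,0,0],[6,0,0,0,0,0,0]]'
python3 look.py w7 hub hub_hole
python3 - <<'E'
from h import *
import pickle
np.set_printoptions(precision=4,suppress=True,linewidth=200)
c=pickle.load(open("w7.pkl","rb"));q=proj(c,[.4515,.0166,.06]);print("lug hole expected",q)
x,y=q.round().astype(int);g=cv2.cvtColor(c["frame"],cv2.COLOR_RGB2GRAY);print(x,y);
if 20<y<380: print(g[y-14:y+15:2,x-20:x+21:2])
s=capture("side");print(proj(s,[[.4534,.0162,.06],[.4534,.0162,.042]]))
E
```

```text
time_s: 18.23
tcp_pos: [0.5081, -0.0857, 0.0826]
eef_rot: [-179.8, -0.1, -171.0]
contact_force: [-3.5, -14.7, 10.6]
gripper_width: 0.0115
gripper_force: 20.0
time_s: 18.9
tcp_pos: [0.4873, -0.0363, 0.0816]
eef_rot: [-179.9, -0.2, -171.1]
contact_force: [-4.3, -5.7, 4.6]
gripper_width: 0.0115
gripper_force: 20.0
time_s: 19.57
tcp_pos: [0.5189, 0.0047, 0.0811]
eef_rot: [-179.9, -0.3, -171.1]
contact_force: [-4.6, -4.3, 3.3]
gripper_width: 0.0113
gripper_force: 20.0
time_s: 19.9
tcp_pos: [0.5279, 0.0078, 0.0812]
eef_rot: [180.0, -0.1, -171.1]
contact_force: [-3.0, 1.2, -2.2]
gripper_width: 0.0114
gripper_force: 20.0
19.95 [0.5278711  0.00788206 0.08120088] [ 1.79985865e+02 -1.11337016e-01 -1.71070515e+02]
hub []
hub_hole [([84.4, 44.3, 387.9, 302.0], 0.85)]
lug hole expected [351.8936 108.56  ]
352 109
[[101 100  99 101  98 110 128 193 212 230 236 237 237 237 238 234 234 234 234 233 237]
 [101 101 102 111 150 150 129 171 216 224 237 238 228 236 235 234 235 234 233 234 235]
 [103 111 148 122 156 159 143 161 216 227 238 239 238 237 234 236 235 235 234 237 234]
 [100 112 159 162 158 158 15
[... 359 characters left out ...]
36 235 235 236 235 234 238 237 235 233 231 234]
 [208 202 211 217 216 221 230 239 238 236 236 236 235 233 237 237 235 233 231 232 231]
 [237 234 229 227 233 238 240 238 236 236 235 236 234 236 238 235 234 231 231 235 172]
 [238 239 237 239 239 239 238 237 235 236 236 234 235 239 236 235 232 231 236 192  95]
 [239 237 238 239 238 238 238 237 235 236 235 234 239 237 233 234 231 234 226 106  88]
 [237 237 239 239 239 236 236 236 236 235 234 238 238 236 233 231 234 232 129 100 140]
 [238 238 239 239 238 237 236 234 236 234 235 238 236 235 233 232 235 154  90 134 153]
 [239 239 240 239 237 236 228 236 234 235 238 237 234 232 231 235 192  96  93 139 151]]
[[283.9013 218.2034]
 [284.2002 225.2046]]
```

```bash
cat > ang.py <<'E'
from h import *
import sys
np.set_printoptions(precision=4,suppress=True,linewidth=200)
c=capture("wrist");g=cv2.GaussianBlur(cv2.cvtColor(c["frame"],cv2.COLOR_RGB2GRAY),(3,3),0).astype(float)
a=np.linspace(0,2*np.pi,24,endpoint=False);res=[]
def samp(P):
    q=proj(c,P).astype(np.float32);return cv2.remap(g.astype(np.float32),q[:,0:1].copy(),q[:,1:2].copy(),1).ravel()
for e in np.arange(-15,25,.5):
  for rr in np.arange(.101,.110,.001):
    t=np.radians(146.4+e);x,y=.5398+rr*np.cos(t),-.042+rr*np.sin(t)
    R=lambda k:np.c_[x+k*np.cos(a),y+k*np.sin(a),0*a+.06]
    res.append((np.median(samp(R(.011)))-samp(R(.0035)).mean()+min(0,samp(R(.011)).min()-150),e,rr,x,y))
res.sort(reverse=True)
for m in res[:4]: print(np.array(m),proj(c,[m[3],m[4],.06]))
print("ccw excess e>0 means still to turn clockwise")
E
python3 ang.py
```

```text
[114.3127   5.       0.104    0.4485   0.0078] [337.6252 100.5308]
[110.7674   5.5      0.104    0.4481   0.007 ] [336.3676  99.5107]
[110.3904   5.       0.103    0.4494   0.0073] [336.5274 101.9986]
[110.3865   5.       0.105    0.4476   0.0083] [338.7255  99.0596]
ccw excess e>0 means still to turn clockwise
```

```bash
python3 -m creep '[[6,0.06,0.02,0,0,0,0],[6,0.07,0.02,0,0,0,0],[6,0.05,0.01,0,0,0,0],[6,0,0,0,0,0,0],[6,0,0,0,0,0,0]]'; python3 ang.py
```

```text
time_s: 20.57
tcp_pos: [0.5326, 0.0091, 0.0812]
eef_rot: [-180.0, -0.1, -171.1]
contact_force: [-4.9, 0.0, -3.9]
gripper_width: 0.0115
gripper_force: 20.0
[132.3383   0.5      0.104    0.4527   0.0148] [347.9541 101.1484]
[131.5787   0.5      0.103    0.4535   0.0142] [346.7408 102.5218]
[128.8156   0.       0.104    0.4532   0.0156] [349.1086 102.2784]
[128.3659   0.       0.103    0.454    0.015 ] [347.884  103.6386]
ccw excess e>0 means still to turn clockwise
```

```bash
python3 -m creep '[[6,0.02,0,0,0,0,0],[6,0,0,0,0,0,0],[34,0,0,0,0,0,0],[34,0,0,0,0,0,0],[34,0,0,0,0,0,0],[34,0,0,0.4,0,0,0],[34,0,0,0.8,0,0,0],[34,0,0,0.9,0,0,0]]'
python3 -m creep '[[34,-0.52,0.1,0.5,0,0,0],[34,-1,0.1,0.3,0,0,0],[34,-0.9,0.1,0.02,0,0,0],[34,-0.6,0.05,0,0,0,0],[34,-0.1,0,0,0,0,0],[34,0,0,0,0,0,0],[34,0,0,0,0,0,0]]'
python3 ang.py
python3 - <<'E'
from h import *
st=r.get_state();print(st["tcp_pos"])
c=capture("wrist");g=cv2.cvtColor(c["frame"],cv2.COLOR_RGB2GRAY)
p=g[188:210,302:330]
for th in(90,110,130):
    n,l,s,cen=cv2.connectedComponentsWithStats((p<th).astype(np.uint8))
    for k in range(1,n):
        if 10<s[k,4]<200: print(th,s[k],cen[k]+[302,188],atz(c,cen[k]+[302,188],.06))
s=capture("side")
for n in("pin","hub"):print(n,[(np.round(d["bbox"]),d["conf"]) for d in search_frame(s,n)])
E
```

```text
time_s: 21.28
tcp_pos: [0.5341, 0.0092, 0.1351]
eef_rot: [-180.0, -0.0, -171.0]
contact_force: [1.0, 0.3, -0.1]
gripper_width: 0.0338
gripper_force: 0.0
time_s: 21.87
tcp_pos: [0.4574, 0.0184, 0.1559]
eef_rot: [180.0, 0.1, -171.0]
contact_force: [0.2, 0.0, 0.3]
gripper_width: 0.0341
gripper_force: 0.0
[99.3459  0.      0.105   0.4523  0.0161] [314.4606 195.1465]
[97.1628 -0.5     0.105   0.4529  0.0169] [315.2357 195.8452]
[96.3578  0.      0.106   0.4515  0.0167] [315.2405 194.321 ]
[95.4698  0.      0.104   0.4532  0.0156] [313.6818 195.971 ]
ccw excess e>0 means still to turn clockwise
[0.45735369 0.01835435 0.15549468]
110 [ 9  3  9  6 40] [314.925 193.875] [0.4510388  0.01622202 0.06      ]
130 [ 8  3 10  7 58] [314.75862069 194.15517241] [0.45130732 0.01611846 0.06      ]
pin [(array([377., 301., 395., 328.]), 0.69)]
hub [(array([274., 187., 374., 247.]), 0.6), (array([375., 302., 392., 329.]), 0.48)]
```

The hub is realigned to within 0.3 mm of the original hole position. Next I fetch the pin.

```bash
python3 -m creep '[[40,-0.1,-0.6,0,0,0,0],[40,-0.1,-1,0,0,0,0],[40,-0.1,-1,0,0,0,0],[40,-0.1,-1,0,0,0,0],[40,-0.1,-1,0,0,0,0],[40,-0.1,-1,0,0,0,0],[40,-0.1,-1,0,0,0,0],[40,-0.1,-1,0,0,0,0]]'
python3 -m creep '[[40,-0.1,-1,0,0,0,0],[40,-0.1,-1,0,0,0,0],[40,-0.1,-1,0,0,0,0],[40,-0.15,-1,0,0,0,0],[40,-0.1,-1,0,0,0,0],[40,-0.1,-0.5,0,0,0,0],[40,0,0,0,0,0,0],[40,0,0,0,0,0,0]]'
python3 - <<'E'
from h import *
c=capture("wrist");print(r.get_state()["tcp_pos"])
for f in(search_frame,):print([(d["bbox"],d["conf"]) for d in f(c,"pin")])
a=np.linspace(0,6.28,60)
for P in((.4205,-.3092),(.4185,-.3105)):
    Q=np.concatenate([proj(c,np.c_[P[0]+.01*np.cos(a),P[1]+.01*np.sin(a),0*a+z]) for z in(.06,.096)]);print(P,Q.min(0),Q.max(0))
E
```

```text
time_s: 22.78
tcp_pos: [0.4361, -0.1733, 0.1546]
eef_rot: [-180.0, -0.0, -171.0]
contact_force: [0.3, 0.1, -0.1]
gripper_width: 0.0401
gripper_force: 0.0
time_s: 23.45
tcp_pos: [0.4196, -0.3101, 0.1541]
eef_rot: [180.0, -0.1, -171.2]
contact_force: [-0.1, 0.6, 0.2]
gripper_width: 0.0399
gripper_force: 0.0
[ 0.41974037 -0.30947089  0.15435169]
[([303.8, 192.3, 333.1, 225.2], 0.91)]
(0.4205, -0.3092) [303.74231044 191.7821554 ] [330.35539222 227.89243217]
(0.4185, -0.3105) [302.40928533 189.30474859] [329.0852574  225.17259195]
```

```bash
python3 -m creep '[[40,0.04,0.02,-0.5,0,0,0],[40,0,0,-1,0,0,0],[40,0,0,-0.9,0,0,0],[40,0,0,-0.7,0,0,0],[40,0,0,-0.4,0,0,0],[40,0,0,0,0,0,0],[40,0,0,0,0,0,0]]' 30
python3 -m creep '[[14,0,0,0,0,0,0],[14,0,0,0,0,0,0],[14,0,0,0,0,0,0],[14,0,0,0,0,0,0],[14,0,0,0,0,0,0]]' 30
python3 -m creep '[[14,0,0,0.2,0,0,0],[14,0,0,0.4,0,0,0],[14,0,0,0.6,0,0,0],[14,0,0,0.8,0,0,0],[14,0,0,1,0,0,0],[14,0,0,0.5,0,0,0],[14,0,0,0,0,0,0]]'
```

```text
time_s: 24.13
tcp_pos: [0.4212, -0.3085, 0.0675]
eef_rot: [-180.0, -0.0, -171.0]
contact_force: [0.8, -0.5, 1.5]
gripper_width: 0.0398
gripper_force: 0.0
time_s: 24.55
tcp_pos: [0.4214, -0.3091, 0.0681]
eef_rot: [-180.0, 0.1, -171.0]
contact_force: [-0.3, 1.4, 4.7]
gripper_width: 0.0194
gripper_force: 30.0
time_s: 25.13
tcp_pos: [0.4226, -0.3097, 0.1588]
eef_rot: [-179.8, 0.3, -171.0]
contact_force: [0.3, -0.3, -0.3]
gripper_width: 0.0194
gripper_force: 30.0
```

```bash
python3 -m creep '[[14,0.1,0.6,0,0,0,0],[14,0.1,1,0,0,0,0],[14,0.1,1,0,0,0,0],[14,0.1,1,0,0,0,0],[14,0.1,1,0,0,0,0],[14,0.1,1,0,0,0,0],[14,0.1,1,0,0,0,0],[14,0.1,1,0,0,0,0]]'
python3 -m creep '[[14,0.1,1,0,0,0,0],[14,0.1,1,0,0,0,0],[14,0.1,1,0,0,0,0],[14,0.1,1,0,0,0,0],[14,0.1,1,0,0,0,0],[14,0.04,0.47,0,0,0,0],[14,0,0,0,0,0,0],[14,0,0,0,0,0,0]]'
python3 look.py w8 pin
python3 - <<'E'
from h import *
import pickle
G=lambda n:cv2.cvtColor(pickle.load(open(n+".pkl","rb"))["frame"],cv2.COLOR_RGB2GRAY)
a,b=G("w3"),G("w8");c=pickle.load(open("w8.pkl","rb"))
for n,(x0,y0,x1,y1) in(("hole",(306,188,326,207)),("tip",(306,209,328,222)),("head",(300,222,334,240))):
    m=cv2.matchTemplate(b[y0-8:y1+8,x0-8:x1+8],a[y0:y1,x0:x1],cv2.TM_CCOEFF_NORMED);_,v,_,l=cv2.minMaxLoc(m);print(n,v,l[0]-8,l[1]-8)
p=b[184:209,302:330]
for th in(110,130):
    n,l,s,cen=cv2.connectedComponentsWithStats((p<th).astype(np.uint8))
    for k in range(1,n):
        if 10<s[k,4]<200: print(th,s[k],cen[k]+[302,184],atz(c,cen[k]+[302,184],.06))
np.set_printoptions(linewidth=200)
print(a[206:224,312:324]);print(b[206:224,312:324])
E
```

```text
time_s: 25.8
tcp_pos: [0.4404, -0.1178, 0.1547]
eef_rot: [180.0, -0.0, -171.0]
contact_force: [0.6, 0.3, -1.1]
gripper_width: 0.0194
gripper_force: 30.0
time_s: 26.47
tcp_pos: [0.454, 0.018, 0.1546]
eef_rot: [-180.0, -0.0, -170.9]
contact_force: [-0.5, -0.8, -1.4]
gripper_width: 0.0191
gripper_force: 30.0
26.5167 [0.45397032 0.01751417 0.15459521] [-1.79991360e+02 -4.87834230e-02 -1.70999922e+02]
pin [([298.9, 211.5, 334.6, 278.2], 0.87), ([169.6, 165.3, 347.2, 301.8], 0.18)]
hole 0.9784571528434753 -1 1
tip 0.9849683046340942 0 -1
head 0.9877808690071106 0 -2
110 [ 8 11 10  7 45] [314.64444444 198.13333333] [0.45110697 0.01618244 0.06      ]
130 [ 8 11 10  8 65] [314.47692308 198.33846154] [0.45131048 0.01606783 0.06      ]
[[175 174 173 173 174 175 180 187 202 222 226 224]
 [199 188 185 183 184 190 202 209 223 225 224 224]
 [221 214 211 213 218 224 227 226 225 225 223 223]
 [226 226 227 224 223 224 228 227 226 225 221 222]
 [224 225 220 191 169 170 190 201 219 226 225 224]
 [218 187 154 130 119 118 128 142 174 210 224 223]
 [185 141 114 109 109 109 108 110 130 174 214 224]
 [152 11
[... 772 characters left out ...]
114 109 107 113 128 162 204 223 223]
 [175 130 111 112 109 108 110 109 124 172 216 226]
 [147 112 107 111 111 111 108 107 106 138 201 223]
 [138 109 109 107 114 109 111 109 107 121 173 216]
 [124 108 110 112 112 109 114 113 109 114 165 218]
 [119 107 111 112 111 109 110 109 108 115 162 220]
 [118 111 111 113 111 115 113 110 108 111 151 213]
 [119 111 112 109 110 112 109 111 107 109 149 210]
 [118 106 110 113 113 110 110 109 107 110 148 211]
 [115 109 107 108 106 110 108 109 109 109 147 210]
 [106  95  90  86  86  89  91  99  99 102 133 196]
 [ 87  80  79  76  76  76  77  82  79  83  95 134]
 [ 80  74  78  78  79  78  75  78  75  75  74  86]
 [ 77  79  76  80  75  79  78  76  78  77  73  75]]
```

```bash
python3 -m creep '[[14,0.04,-0.02,-0.4,0,0,0],[14,0,0,-0.6,0,0,0],[14,0,0,-0.5,0,0,0],[14,0,0,-0.3,0,0,0],[14,0,0,-0.2,0,0,0],[14,0,0,-0.1,0,0,0],[14,0,0,0,0,0,0]]'
python3 -m creep '[[14,0,0,-0.15,0,0,0],[14,0,0,-0.15,0,0,0],[14,0,0,0,0,0,0]]'
```

```text
time_s: 27.15
tcp_pos: [0.4553, 0.0169, 0.1021]
eef_rot: [-180.0, -0.0, -171.1]
contact_force: [-0.3, 0.5, -0.7]
gripper_width: 0.0193
gripper_force: 30.0
time_s: 27.4
tcp_pos: [0.4552, 0.0173, 0.0944]
eef_rot: [180.0, -0.0, -171.0]
contact_force: [0.6, 0.9, -0.8]
gripper_width: 0.0192
gripper_force: 30.0
```

```bash
python3 -m creep '[[14,0,0,-0.15,0,0,0],[14,0,0,-0.15,0,0,0],[14,0,0,-0.15,0,0,0],[14,0,0,0,0,0,0]]'
python3 -m creep '[[14,0,0,-0.2,0,0,0],[14,0,0,-0.2,0,0,0],[14,0,0,-0.12,0,0,0],[14,0,0,-0.08,0,0,0],[14,0,0,0,0,0,0]]'
```

```text
time_s: 27.73
tcp_pos: [0.4549, 0.0172, 0.0827]
eef_rot: [-180.0, -0.1, -171.0]
contact_force: [-0.6, -0.4, -1.1]
gripper_width: 0.0197
gripper_force: 30.0
time_s: 28.15
tcp_pos: [0.4553, 0.0173, 0.0683]
eef_rot: [-180.0, -0.0, -171.0]
contact_force: [-0.5, 0.1, -0.2]
gripper_width: 0.019
gripper_force: 30.0
```

Smooth so far. I'll press gently until it seats, then release.

```bash
python3 -m creep '[[14,0,0,-0.04,0,0,0],[14,0,0,-0.04,0,0,0],[14,0,0,0,0,0,0]]'
python3 -m creep '[[14,0,0,-0.04,0,0,0],[14,0,0,-0.04,0,0,0],[14,0,0,0,0,0,0]]'
```

```text
time_s: 28.4
tcp_pos: [0.456, 0.0178, 0.0679]
eef_rot: [180.0, 0.1, -171.0]
contact_force: [-5.8, 2.6, 18.3]
gripper_width: 0.0192
gripper_force: 30.0
time_s: 28.65
tcp_pos: [0.4568, 0.0181, 0.0674]
eef_rot: [180.0, 0.2, -170.9]
contact_force: [-11.9, 4.7, 35.0]
gripper_width: 0.0195
gripper_force: 30.0
```

```bash
python3 -m creep '[[14,0,0,0.1,0,0,0],[40,0,0,0,0,0,0],[40,0,0,0,0,0,0],[40,0,0,0,0,0,0],[40,0,0,0.3,0,0,0],[40,0,0,0.7,0,0,0],[40,0,0,1,0,0,0],[40,0,0,1,0,0,0]]'
python3 -m creep '[[40,-0.2,0.5,1,0,0,0],[40,0,0.5,1,0,0,0],[40,0,0.2,0.6,0,0,0],[40,0,0,0,0,0,0],[40,0,0,0,0,0,0],[40,0,0,0,0,0,0]]'
python3 - <<'E'
from h import *
s=capture("side");w=capture("wrist");print(r.get_state()["tcp_pos"],r.get_state()["contact_force"])
for c in(s,w):
    print([(np.round(d["bbox"],1),d["conf"]) for d in search_frame(c,"pin")])
# side dark-head profile vs initial: top 202ish..bottom 219.6 at cols 280-288
g=cv2.cvtColor(s["frame"],cv2.COLOR_RGB2GRAY);print(g[196:226,284]);print(g[210,272:296])
a=np.linspace(0,6.28,60)
for z0 in(.06,.065):
    Q=np.concatenate([proj(w,np.c_[.4531+.01*np.cos(a),.0162+.01*np.sin(a),0*a+z]) for z in(z0,z0+.036)]);print(z0,Q.min(0),Q.max(0))
    Q=np.concatenate([proj(s,np.c_[.4534+.01*np.cos(a),.0162+.01*np.sin(a),0*a+z]) for z in(z0,z0+.036)]);print(z0,Q.min(0),Q.max(0))
E
```

```text
time_s: 29.32
tcp_pos: [0.4548, 0.017, 0.1427]
eef_rot: [-180.0, -0.1, -171.0]
contact_force: [0.4, -0.3, -0.7]
gripper_width: 0.0398
gripper_force: 0.0
time_s: 29.82
tcp_pos: [0.4499, 0.0471, 0.2065]
eef_rot: [-180.0, -0.1, -171.0]
contact_force: [-0.6, -0.7, -0.0]
gripper_width: 0.0401
gripper_force: 0.0
[0.44978316 0.0468383  0.20607254] [0.08231002 0.37283646 0.05707171]
[(array([276.1, 203.3, 290. , 220.4]), 0.44), (array([349.4, 304.7, 412. , 373.9]), 0.26)]
[(array([273.1, 183.8, 301.6, 206.9]), 0.77)]
[112 112 114 113 112  91  69  61  64  64  52  48  48  49  49  48  46  58
  61  62  61  61  60  63 231 251 252 229 182 172]
[ 58  58  58  58  58  58  58  48  47  46  48  47  49  47  47  47  79 112
 112 113 112 112 112 113]
0.06 [271.74710232 178.34353227] [296.17310424 206.50352333]
0.06 [278.45960922 201.27915928] [288.59664486 220.78035192]
0.065 [270.9388661  179.21404645] [295.84555856 207.96989407]
0.065 [278.35466177 199.22488298] [288.52761522 218.79312715]
```

The pin head spans side-view rows 201–220, identical to the start, so it is fully home. Handing in.

```bash
python3 -c "
from plant import close_job
print(close_job())"
```

```text
the job is handed in; nothing more can be done
None
```

The job is handed in at about 30 s on the robot's clock: the hub was turned one full turn clockwise in two stud grips, clear of the gauge, while the pin stood in the large rest block. The pin is now fully home in both lugs and let go, and the hand touches nothing.

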